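# Fold back the terrarium cover and tip the stones in

### The arm

A 6-joint arm with a two-finger parallel gripper is mounted at the origin on the work surface. World frame = base frame: x ahead of the robot, y to its left, z up, the work surface at z = 0. Lengths are in m, angles in rad, forces in N, time in s.
With the tool pointing down it reaches from about 0.35 to 0.975 m from the base axis. Payload 4.9 kg.
Tool frame: the origin (TCP) lies on the front face of the gripper's body, between the roots of the fingers; the fingertips stand ctrl.tip_extent ahead of it and the grasp point (between the pads) lies 54 mm ahead of it (ctrl.tip_extent is the distance from the TCP to the fingertips, in m); z points along the fingers, y is the line along which they close (so a half turn about z gives the same grasp; the last joint's range is limited). The gripper opens to 85 mm and grips with 20 to 120 N. Pads are 22 mm wide; open, the fingers measure 114 mm over their backs; the gripper's body (76 mm by 85 mm) begins 54 mm behind the grasp point. The pads swing forward as they close: fully open they stand 13 mm farther back than shut.
Start: joints at [-1.441, 0.053, 1.613, -0, 1.476, -0.119], TCP at [0.154, -0.606, 0.304] pointing down, gripper open.
Joint ranges: [-3.01, 3.01], [-1.01, 2.22], [0.06, 2.58], [-1.02, 4.17], [0.09, 2.62], [-3.14, 3.14]. Speed limits (rad/s): [2.57, 2.57, 3.14, 3.14, 3.14, 3.14].

### API

Orientations are given as a rotation vector (axis times angle).
In Python, from station import ctrl gives the robot as it stands.
- The arm moves only by the tool apply_moves, never from a script. Its argument "rows" is one flat list of numbers, 6 for each row, row after row: the shift along the tool's x, y, z normalised to -1 to 1, where 1 is 0.6 m, then the turn, a rotation vector about the tool's x, y, z normalised to -1 to 1, where 1 is 90 degrees. A call has 1 to 20 rows; each row is the pose to reach, as a shift and turn from the pose commanded when the call began, along the tool's axes at that moment; what a row does not reach only later rows make up. A row lasts 1/10 s, in which the tool goes at most 50 mm and 8.59 degrees, less where a joint would pass 70% of its speed; a pose out of reach is approached as far as the arm can. A call with a number of a shift or a turn outside -1 to 1 is refused whole. A call with a gripper value outside its range is refused whole. "grip" is the opening, from 0 (shut) to 1 (fully open), set as the call begins (left out, the last holds). The fingers move at their own pace and stop on an object; "grip_force" is the grip in N (left out, the last holds). Time passes only in rows, so rows that repeat a pose let the fingers close. It gives the time, the measured TCP pose, the force, the opening and the grip force at its end, in the units of the state.
- ctrl.get_obs(): the state, without advancing time (a new reading comes with each control period).
- ctrl.get_image(name): name is "side" or "top"; returns (picture, depth): 420x560x3 uint8, blue, green, red; 420x560 float32, m along the optical axis (not along the pixel's ray), 0 where there is no reading.
- ctrl.camera_model(name): a dict with "mtx" (3x3 intrinsics, pixels), "R" (3x3) and "t" (3): a world point X has camera coordinates R X + t. Camera axes: x right, y down, z forward; pixel columns grow to the right and rows downward; lengths in m; the calibration is good to about 2 mm. A picture is of the moment at which its call begins. camera_model takes no time and is no camera call.
- ctrl.finish_job(): hands the job in; it is judged then, once.
The state is a dict: "t": time; "q": joint angles; "dq": joint speeds; "effort": joint torques, N m; "tool_pos": TCP position; "tool_rot": TCP orientation; "contact_force": force on the tool from outside, world axes, zero at the start; "wrist_torque": the same for the moment, N m; "opening": finger opening in m; "grip_force": force on a finger pad.
Only numpy, scipy, OpenCV 4.12 (cv2) and the standard library are available. Lean on these libraries where they do the work, as an engineer would, in place of code of your own. Each camera call takes 0.05 s, during which the arm holds its last target. There are 200 camera calls.

### The job

Open the small terrarium by pushing the raised front half of its folding cover all the way over until it lies flat on the rear half. Then pick up the steel tray by its upright grip, tip it over the open half of the tank so that all three stones slide off into the tank, and set the empty tray back down flat on the bench. Leave the beaker, the dropper bottle and the canister where they are.

Things in the scene. Friction and masses are not known exactly. Their poses are not given: they have to be found in the camera images.
- tank: Small glass terrarium with metal edge bands, fixed: 260 mm along its x, 220 mm along y, 130 mm high, walls 5 mm, floor 6 mm. Origin: centre of its underside; its -x side faces roughly to the robot. A fixed grey panel 6 mm thick covers its +x half (top at 136 mm); its -x half is the opening, under the folding front panel.
- cover (a joint): Angle of the folding front panel (grey, 200 g, 220 mm wide, 6 mm thick; 130 mm from hinge to free edge). 0 = shut, level over the tank's front half; 1.57 = upright; 3.14 (stop) = folded over, flat on the rear panel. Starts half raised; its free edge goes up and over to tank +x as the value grows. A stiff hinge (0.15 to 0.3 N m) holds it wherever it is left, so push it right down.
- cover_hinge (a point): Middle of the cover's hinge line (along tank y), 136 mm above the bench over the tank's centre; axes as the tank's. The line lies in the face that is uppermost when shut; the face to push, which looks to the robot when upright, is 6 mm from it. A black tab, 70 mm wide, in the middle of the free edge reaches to 150 mm from the hinge.
- opening (a point): Centre of the tank's open half at the height of its rim (130 mm). The clear opening is 125 mm along tank x by 210 mm along tank y. Axes as the tank's.
- tray_grip (a point): Centre of the tray's upright grip, a grey fin 12 mm thick along tray y and 40 mm long along x; its top is 18 mm above this point, the tray's underside 52 mm below. Axes: x from the tray's open side to the grip, z up. Pinch it along y, firmly (60 N or more): the loaded tray's weight lies about 70 mm to -x. Tray: 250 g, stones 60 g each, nominal.
- tray_lip (a point): Middle of the tray's open edge (its -x side, at first towards the robot), on the underside: 136 mm from the grip along -x, 52 mm below it. Axes as the tray's. Steel tray, 140 mm along x, 130 mm along y, floor 4 mm, side walls 25 mm high, 18 mm wall under the grip, none on the -x side. Stones begin to slide at 25 to 40 degrees of tilt.
- stone0_center (a point): Grey river stone, a rounded chunk 48 x 34 mm (diameter, height), 60 g nominal. This point is its centre. It starts loose on the tray, on its front part.
- stone1_center (a point): Grey river stone, a rounded chunk 50 x 31 mm (diameter, height), 60 g nominal. This point is its centre. It starts loose on the tray, on its front part.
- stone2_center (a point): Grey river stone, a rounded chunk 45 x 36 mm (diameter, height), 60 g nominal. This point is its centre. It starts loose on the tray, on its front part.
- beaker: Glass beaker, 80 mm across, 110 mm high, beyond the work. Bystander, leave it where it stands. Origin: centre of its underside.
- dropper: Amber dropper bottle, 44 mm across, 110 mm high, to the robot's left. Bystander, leave it where it stands. Origin: centre of its underside.
- canister: Red round canister, 110 mm across, 150 mm high, to the robot's right. Bystander, leave it where it stands. Origin: centre of its underside.
Not all that is in view belongs to the job. What is shaped like the part that bears stone1_center but brown or purple is not meant.

How it is judged:
On the way, in this order (a step that is already met when the one before it is completed fails the run):
1. the front panel lies folded flat on the rear panel (value of joint cover above 3.05 rad), for 0.1 s.
2. the tray is tipped (over 20 degrees) with its open edge over the tank (angle between tray_grip's own z axis and vertical above 0.35 rad and horizontal distance between tray_lip and opening below 0.13 m and height (world z) of tray_lip above 0.06 m).
3. all three stones are in the tank (x of stone0_center in the frame of tank between -0.125 and 0.125 m and y of stone0_center in the frame of tank between -0.105 and 0.105 m and z of each of stone0_center, stone1_center, stone2_center in the frame of tank below 0.1 m and x of stone1_center in the frame of tank between -0.125 and 0.125 m and y of stone1_center in the frame of tank between -0.105 and 0.105 m and x of stone2_center in the frame of tank between -0.125 and 0.125 m and y of stone2_center in the frame of tank between -0.105 and 0.105 m), for 0.1 s.
At the end, for the whole second after the job is handed in: All three stones lie inside the tank (centres within its walls and below 100 mm), the front panel is still folded flat on the rear one (joint above 3.05 rad), and the tray stands released, level within 5 degrees, flat on the bench (grip centre 44 to 60 mm above it) (all of step 3 and value of joint cover above 3.05 rad and angle between tray_grip's own z axis and vertical below 0.09 rad and height (world z) of tray_grip between 0.044 and 0.06 m); the robot touches nothing.
It fails at once if the beaker was pushed more than 30 mm or toppled (distance of beaker from where it was at the start of the episode above 0.03 m or angle between beaker's own z axis and vertical above 0.5 rad).
It fails at once if the dropper was pushed more than 30 mm or toppled (distance of dropper from where it was at the start of the episode above 0.03 m or angle between dropper's own z axis and vertical above 0.5 rad).
It fails at once if the canister was pushed more than 30 mm or toppled (distance of canister from where it was at the start of the episode above 0.03 m or angle between canister's own z axis and vertical above 0.5 rad).
It also fails if it takes over 72 s, if anything falls off the work surface, if the arm or the gripper's body presses on something with over 40 N, if the wrist force passes 120 N, or if a joint passes its speed limit or range.

## Working session

There is one attempt and no reset: what is moved stays moved. The work goes in short steps, Python scripts to look and compute and a tool call to move; the robot and the scene stay as the last step left them, time stands still between calls to the robot, and variables do not carry over. Pictures are saved under pics/ and viewed, at most 10 in all, crops included, and the job is handed in when it is done.

Besides the shell and the picture viewer there is one more tool, called as name(argument=value, ...) on one line, values as JSON. apply_moves: Moves the arm, as the interface text tells. Its arguments: {"type":"object","properties":{"rows":{"type":"array","items":{"type":"number"}},"grip":{"type":"number"},"grip_force":{"type":"number"}},"required":["rows"]}

```bash
mkdir -p pics; ls; cat > h.py <<'E'
import numpy as np,cv2
from station import ctrl
from scipy.spatial.transform import Rotation as Ro
def cloud(n):
    im,d=ctrl.get_image(n); m=ctrl.camera_model(n); K,R,t=map(np.array,(m['mtx'],m['R'],m['t']))
    v,u=np.mgrid[:420,:560]; P=np.stack([(u-K[0,2])/K[0,0]*d,(v-K[1,2])/K[1,1]*d,d],-1)
    W=(P-t)@R; W[d==0]=np.nan
    return im,W
E
python3 - <<'E'
from h import *
o=ctrl.get_obs(); print(o['tool_pos'],o['tool_rot'],ctrl.tip_extent,o['t'],o['opening'])
for n in('top','side'):
    im,W=cloud(n); cv2.imwrite(f'pics/{n}0.png',im); np.savez(f'{n}0.npz',im=im,W=W)
    m=ctrl.camera_model(n); print(n,-np.array(m['R']).T@m['t'],np.array(m['R'])[2])
E
```

```text
pics
[ 0.15383179 -0.60527505  0.30266678] [-3.11525740e+00 -3.89508322e-01  3.21461928e-05] 0.0726 0.0 0.08547525712724327
top [ 0.43997209 -0.00777108  1.23885593] [ 0.1100957   0.0100756  -0.99386992]
side [ 0.16714077 -0.74891206  1.02664846] [ 0.31056658  0.60247531 -0.73523595]
```

View pics/top0.png

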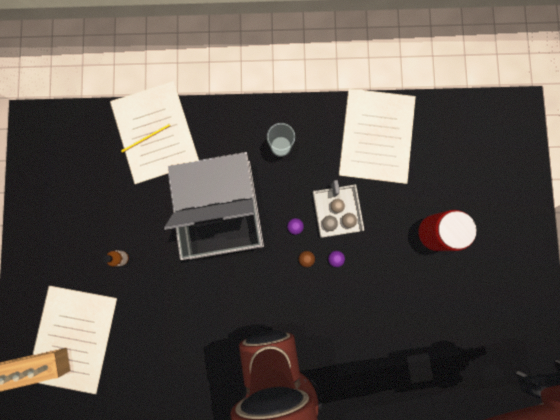

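View pics/side0.png

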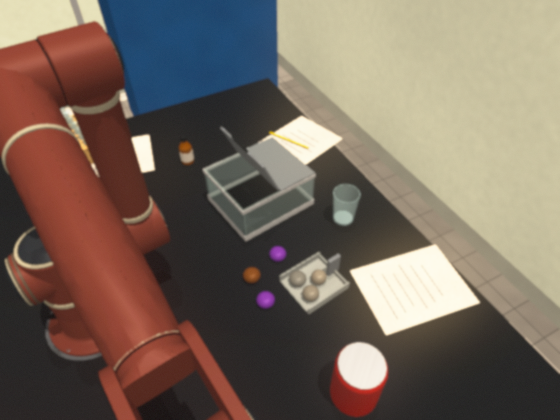

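The top view shows the tank centred near px (215,205), with its raised cover edge at about (210,214). The tray is at (338,210), its grip at (335,188), and the three grey stones on it are at (337,206), (330,223) and (349,221). The purple stones at (296,226) and (337,258) and the brown one at (307,258) lie off the tray, so they aren't meant. The beaker is at (281,140), the dropper at (117,258) and the canister at (447,230). Next I'll measure positions and check an enlarged crop.

```bash
python3 - <<'E'
from h import *
D=np.load('top0.npz'); im,W=D['im'],D['W']
cv2.imwrite('pics/crop0.png',cv2.resize(im[140:280,150:370],None,fx=3.5,fy=3.5,interpolation=cv2.INTER_CUBIC))
def p(u,v): return np.round(W[v,u],3)
z=W[...,2]
sub=np.zeros(z.shape,bool); sub[140:270,150:275]=1
# rear panel
m=(sub&(abs(z-.136)<.006)).astype(np.uint8); m=cv2.morphologyEx(m,cv2.MORPH_OPEN,np.ones((5,5)))
P=W[m>0]; r=cv2.minAreaRect(P[:,:2].astype(np.float32)); print('rear',len(P),r,cv2.boxPoints(r).round(3).tolist(),np.median(P[:,2]))
# cover
m=sub&(z>.15)
P=W[m]; print('cover',len(P),P.min(0),P.max(0))
c=P.mean(0); U,S,V=np.linalg.svd(P-c,full_matrices=False); print('c',c,'n',V[2],'axis',V[0],S)
# tray
g=np.zeros(z.shape,bool); g[170:250,300:375]=1
m=g&(z>.002)&(z<.1)
P=W[m&(z>.05)]; print('grip',len(P),P.mean(0),P.max(0),cv2.minAreaRect(P[:,:2].astype(np.float32)))
m2=(m&(z<.1)&~((W[...,0]<.0))).astype(np.uint8)
n,l,s,cc=cv2.connectedComponentsWithStats(m2)
for i in range(1,n):
  if s[i,4]>30:
    Q=W[l==i]; print(s[i],cc[i],cv2.minAreaRect(Q[:,:2].astype(np.float32)),Q[:,2].max())
for n,(u,v) in dict(s0=(337,206),s1=(330,223),s2=(349,221),can=(458,230),drop=(117,258),beak=(281,140),d1=(296,226),d2=(337,258),d3=(307,258)).items(): print(n,p(u,v))
E
```

```text
rear 3587 ((0.6387618780136108, 0.1814534068107605), (0.1336044818162918, 0.22370779514312744), 8.406712532043457) [[0.5559999942779541, 0.28200000524520874], [0.5889999866485596, 0.061000000685453415], [0.7210000157356262, 0.08100000023841858], [0.6880000233650208, 0.3019999861717224]] 0.13630958009457006
cover 1337 [0.50389693 0.05660541 0.1500382 ] [0.58160377 0.27850337 0.27741365]
c [0.53999504 0.16706053 0.21663048] n [0.90469615 0.13116357 0.40536525] axis [-0.13893445  0.99024761 -0.01033872] [2.26654473 1.43416021 0.04356202]
grip 69 [ 0.62562088 -0.17575113  0.0670598 ] [ 0.64506374 -0.16914903  0.0738919 ] ((0.6264374256134033, -0.1767159402370453), (0.038560837507247925, 0.012562991119921207), 5.646233081817627)
[ 308  177   57   63 1899] [337.74934176 210.62559242] ((0.5753774642944336, -0.1819566935300827), (0.18755999207496643, 0.159135639667511), 9.866166114807129) 0.07389189744780848
[300 220   5  14  39] [301.15384615 226.71794872] ((0.5175036787986755, -0.07514132559299469), (0.013484308496117592, 0.039015281945466995), 89.59481048583984) 0.03244489369690314
s0 [ 0.575 -0.18   0.037]
s1 [ 0.525 -0.158  0.034]
s2 [ 0.529 -0.213  0.042]
can [ 0.49  -0.485  0.149]
drop [0.436 0.459 0.08 ]
beak [ 0.79  -0.018  0.005]
d1 [ 0.518 -0.057  0.031]
d2 [ 0.421 -0.175  0.029]
d3 [ 0.423 -0.087  0.027]
```

View pics/crop0.png

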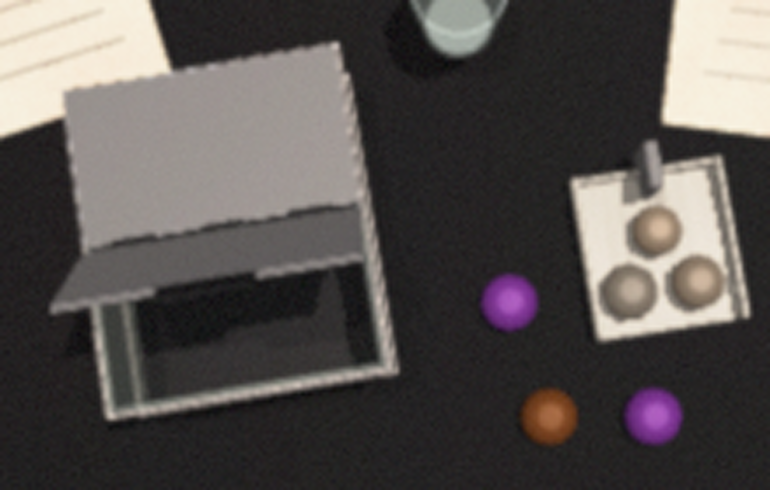

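The crop confirms that the tray holds the three grey stones and that the purple and brown ones lie outside it. Positions found:
- **Hinge:** about (0.5745, 0.172), yaw 8.4°.
- **Cover:** at about 66°, which fits the sizes given.
- **Fin:** (0.626, -0.176), top at 0.07, as expected.

Next I'll work out the approach.

```bash
cat >> h.py <<'E'
PSI=np.deg2rad(8.4); TK=np.array([.5745,.172,0]); RT=Ro.from_euler('z',PSI)
def tank(x,y,z): return TK+RT.apply([x,y,z])
def pose(p,psi=PSI,tilt=0):  # tilt: tool axis swings forward
    return np.array(p),Ro.from_euler('z',psi)*Ro.from_euler('y',-tilt)*Ro.from_euler('x',np.pi)
def rows(targets,start=None):
    o=ctrl.get_obs(); p0,r0=(np.array(o['tool_pos']),Ro.from_rotvec(o['tool_rot'])) if start is None else start
    for p,r in targets:
        print(np.round(np.r_[r0.inv().apply(p-p0)/.6,(r0.inv()*r).as_rotvec()/(np.pi/2)],3).tolist())
E
python3 - <<'E'
from h import *
rows([pose([.42,-.2,.36]),pose(tank(-.125,0,.298))])
E
```

```text
[0.596, -0.546, -0.094, -0.001, -0.0, 0.065]
[0.791, -1.104, 0.01, -0.001, -0.0, 0.065]
```

apply_moves(rows=[0.596,-0.546,-0.094,0,0,0.065,0.596,-0.546,-0.094,0,0,0.065,0.596,-0.546,-0.094,0,0,0.065,0.596,-0.546,-0.094,0,0,0.065,0.596,-0.546,-0.094,0,0,0.065,0.596,-0.546,-0.094,0,0,0.065,0.596,-0.546,-0.094,0,0,0.065,0.596,-0.546,-0.094,0,0,0.065,0.596,-0.546,-0.094,0,0,0.065,0.596,-0.546,-0.094,0,0,0.065,0.596,-0.546,-0.094,0,0,0.065], grip=0)

```text
t: 1.2
tool_pos: [0.4214, -0.1969, 0.3608]
tool_rot: [-3.132, -0.24, -0.002]
contact_force: [-1.4, -0.5, 0.2]
opening: 0.0001
grip_force: 0.0
```

```bash
python3 - <<'E'
from h import *
rows([pose(tank(-.125,0,.298)),pose(tank(-.125,0,.298))])
E
```

```text
[0.137, -0.57, 0.105, -0.0, -0.001, 0.004]
[0.137, -0.57, 0.105, -0.0, -0.001, 0.004]
```

apply_moves(rows=[0.137,-0.57,0.105,0,0,0.004,0.137,-0.57,0.105,0,0,0.004,0.137,-0.57,0.105,0,0,0.004,0.137,-0.57,0.105,0,0,0.004,0.137,-0.57,0.105,0,0,0.004,0.137,-0.57,0.105,0,0,0.004,0.137,-0.57,0.105,0,0,0.004,0.137,-0.57,0.105,0,0,0.004,0.137,-0.57,0.105,0,0,0.004])

```text
t: 2.1
tool_pos: [0.4508, 0.1507, 0.2962]
tool_rot: [3.133, 0.224, -0.003]
contact_force: [-0.1, -0.5, -0.6]
opening: -0.0001
grip_force: 0.0
```

```bash
python3 - <<'E'
from h import *
# arc: tip contact at radius r on pushed face (6mm off hinge), tool vertical, half finger ~11mm
T=[]
for x in(-.09,-.06,-.03,-.005,.02): T.append(pose(tank(x,0,.298)))
for a in range(105,181,10):
    A=np.deg2rad(a); r=.10
    # along panel d=(-cos,sin); pushed-face normal n=(-sin,-cos) (toward robot when upright)
    d=np.array([-np.cos(A),np.sin(A)]); n=np.array([-np.sin(A),-np.cos(A)])
    c=r*d+.006*n
    # lower front corner of finger (x+.011,tip z) at contact
    print(a,np.round(c,3)); T.append(pose(tank(c[0]-.011*np.sin(A),0,.136+c[1]+.0726)))
rows(T)
E
```

```text
105 [0.02  0.098]
115 [0.037 0.093]
125 [0.052 0.085]
135 [0.066 0.075]
145 [0.078 0.062]
155 [0.088 0.048]
165 [0.095 0.032]
175 [0.099 0.015]
[0.059, -0.005, -0.003, 0.0, 0.001, -0.002]
[0.109, -0.005, -0.003, 0.0, 0.001, -0.002]
[0.159, -0.006, -0.003, 0.0, 0.001, -0.002]
[0.201, -0.006, -0.003, 0.0, 0.001, -0.002]
[0.242, -0.006, -0.003, 0.0, 0.001, -0.002]
[0.225, -0.006, -0.018, 0.0, 0.001, -0.002]
[0.254, -0.006, -0.01, 0.0, 0.001, -0.002]
[0.282, -0.006, 0.003, 0.0, 0.001, -0.002]
[0.307, -0.006, 0.02, 0.0, 0.001, -0.002]
[0.33, -0.006, 0.042, 0.0, 0.001, -0.002]
[0.348, -0.006, 0.066, 0.0, 0.001, -0.002]
[0.363, -0.006, 0.092, 0.0, 0.001, -0.002]
[0.373, -0.007, 0.121, 0.0, 0.001, -0.002]
```

apply_moves(rows=[0.04,-0.003,0,0,0,0,0.07,-0.005,0,0,0,0,0.09,-0.005,0,0,0,0,0.11,-0.005,0,0,0,0,0.13,-0.005,0,0,0,0,0.15,-0.005,0,0,0,0,0.17,-0.005,0,0,0,0,0.19,-0.005,0,0,0,0,0.21,-0.005,0,0,0,0,0.23,-0.005,0,0,0,0,0.23,-0.005,0,0,0,0])

```text
t: 3.2
tool_pos: [0.5887, 0.1726, 0.2968]
tool_rot: [-3.134, -0.22, -0.001]
contact_force: [-0.6, -0.4, 0.5]
opening: -0.0001
grip_force: 0.0
```

```bash
python3 - <<'E'
from h import *
im,W=cloud('side'); cv2.imwrite('pics/s1.png',im[100:260,150:400].repeat(3,0).repeat(3,1))
E
```

```text
(no output)
```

View pics/s1.png

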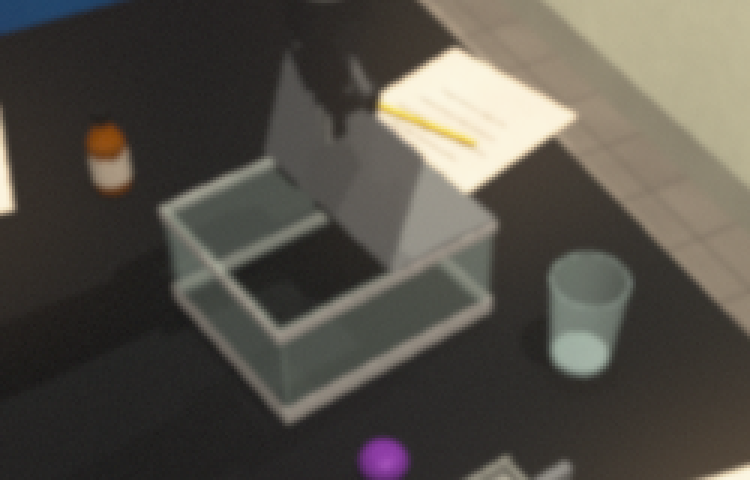

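The side view shows the panel just past upright, with the fingers against its face near (340,130) in the crop. I'll continue with the arc down.

```bash
python3 - <<'E'
from h import *
T=[]
for a in range(115,181,8):
    A=np.deg2rad(a); d=np.array([-np.cos(A),np.sin(A)]); n=np.array([-np.sin(A),-np.cos(A)])
    c=.098*d+.006*n; T.append(pose(tank(c[0]-.011*np.sin(A),0,.136+c[1]+.0726)))
T.append(pose(tank(.1,0,.142+.0726))); T.append(pose(tank(.1,0,.142+.0726-.004)))
rows(T)
E
```

```text
[0.021, -0.002, -0.005, -0.0, -0.0, -0.004]
[0.042, -0.003, 0.005, -0.0, -0.0, -0.004]
[0.063, -0.003, 0.018, -0.0, -0.0, -0.004]
[0.082, -0.003, 0.033, -0.0, -0.0, -0.004]
[0.099, -0.003, 0.05, -0.0, -0.0, -0.004]
[0.113, -0.003, 0.069, -0.0, -0.0, -0.004]
[0.125, -0.003, 0.09, -0.0, -0.0, -0.004]
[0.134, -0.003, 0.112, -0.0, -0.0, -0.004]
[0.14, -0.003, 0.135, -0.0, -0.0, -0.004]
[0.144, -0.003, 0.138, -0.0, -0.0, -0.004]
[0.144, -0.003, 0.144, -0.0, -0.0, -0.004]
```

apply_moves(rows=[0.021,-0.003,0,0,0,0,0.042,-0.003,0.005,0,0,0,0.063,-0.003,0.018,0,0,0,0.082,-0.003,0.033,0,0,0,0.099,-0.003,0.05,0,0,0,0.113,-0.003,0.069,0,0,0,0.125,-0.003,0.09,0,0,0,0.134,-0.003,0.112,0,0,0,0.14,-0.003,0.128,0,0,0,0.144,-0.003,0.136,0,0,0,0.144,-0.003,0.138,0,0,0,0.144,-0.003,0.138,0,0,0])

```text
t: 4.45
tool_pos: [0.6729, 0.1864, 0.2148]
tool_rot: [-3.134, -0.22, -0.002]
contact_force: [-0.2, 0.2, 0.0]
opening: 0.0002
grip_force: 0.0
```

```bash
cat > cov.py <<'E'
from h import *
im,W=cloud('side'); V=RT.inv().apply((W-TK).reshape(-1,3)).reshape(W.shape)
m=(V[...,0]>0.02)&(V[...,0]<.125)&(V[...,1]>-.1)&(V[...,1]<-.03)&(V[...,2]>.11)&(V[...,2]<.3)
P=V[m]; A=np.c_[P[:,0],P[:,1],np.ones(len(P))]; c=np.linalg.lstsq(A,P[:,2],rcond=None)[0]
print(len(P),'slope',c,'z mean',P[:,2].mean(), 'z at hinge/edge',c[2],c[2]+.13*c[0]); print(ctrl.get_obs()['contact_force'])
E
python3 cov.py
```

```text
837 slope [0.52512628 1.49247545 0.22488044] z mean 0.18146624113583734 z at hinge/edge 0.22488044178444666 0.29314685837506504
[ 0.20297446 -0.08353573  0.69706852]
```

apply_moves(rows=[0,0,0.003,0,0,0,0,0,0.006,0,0,0,0,0,0.008,0,0,0,0,0,0.008,0,0,0])

```text
t: 4.9
tool_pos: [0.673, 0.1864, 0.2145]
tool_rot: [3.134, 0.221, 0.002]
contact_force: [-8.6, -1.9, 15.6]
opening: 0.0001
grip_force: 7.8
```

Contact is solid at 16 N with the tip at z≈0.142, so the panel is down. I'll lift and check.

apply_moves(rows=[0,0,-0.05,0,0,0,0,0,-0.15,0,0,0,0,0,-0.25,0,0,0,0,-0.0,-0.25,0,0,0,0,0.3,-0.25,0,0,0,0,0.3,-0.25,0,0,0,0,0.3,-0.25,0,0,0,0,0.3,-0.25,0,0,0], grip=0.55)

```text
t: 5.7
tool_pos: [0.698, 0.0048, 0.3597]
tool_rot: [3.133, 0.217, 0.001]
contact_force: [0.6, -0.1, 0.5]
opening: 0.0467
grip_force: 0.0
```

```bash
python3 - <<'E'
from h import *
im,W=cloud('top'); z=W[...,2]; V=RT.inv().apply((W-TK).reshape(-1,3)).reshape(W.shape)
m=(V[...,0]>0.01)&(V[...,0]<.12)&(abs(V[...,1])<.1)&(z>.12)&(z<.2)
P=V[m]; A=np.c_[P[:,0],P[:,1],np.ones(len(P))]; print(len(P),np.linalg.lstsq(A,P[:,2],rcond=None)[0],P[:,2].mean(),P[:,2].max())
m=(V[...,0]>-.16)&(V[...,0]<.2)&(abs(V[...,1])<.14)&(abs(z-.134)<.015)
P=W[m]; r=cv2.minAreaRect(P[:,:2].astype(np.float32)); print('tank rect',r)
g=np.zeros(z.shape,bool); g[170:250,300:375]=1
Q=W[g&(z>.055)&(z<.08)]; print('grip',len(Q),cv2.minAreaRect(Q[:,:2].astype(np.float32)),Q[:,2].max())
cv2.imwrite('pics/t2.png',im[120:280,140:400].repeat(3,0).repeat(3,1))
E
```

```text
2198 [1.48812757e-04 8.31722041e-05 1.42306622e-01] 0.1423181273410386 0.1494256725297645
tank rect ((0.5827890634536743, 0.17425312101840973), (0.28288453817367554, 0.22276802361011505), 7.629690647125244)
grip 64 ((0.626288115978241, -0.1765916645526886), (0.039282333105802536, 0.011965438723564148), 8.172025680541992) 0.07443277669921122
```

View pics/t2.png

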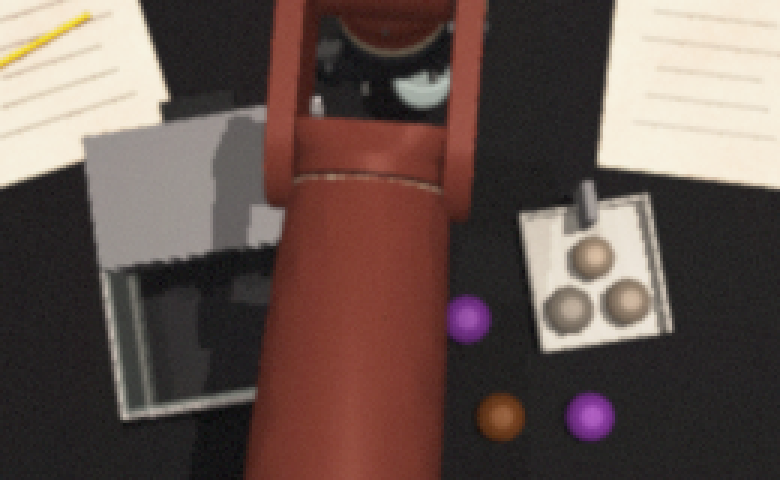

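The panel is flat: slope about 0 and z=0.142. The fin is at (0.626, -0.177) with yaw about 8.2°. Now the grasp.

```bash
python3 - <<'E'
from h import *
y=np.deg2rad(8.4)
rows([pose([.6263,-.1766,.2],y),pose([.6263,-.1766,.104],y)])
E
```

```text
[-0.159, 0.276, 0.267, 0.002, -0.0, -0.008]
[-0.159, 0.276, 0.427, 0.002, -0.0, -0.008]
```

apply_moves(rows=[-0.159,0.276,0.1,0,0,-0.008,-0.159,0.276,0.15,0,0,-0.008,-0.159,0.276,0.2,0,0,-0.008,-0.159,0.276,0.26,0,0,-0.008,-0.159,0.276,0.267,0,0,-0.008,-0.159,0.276,0.267,0,0,-0.008,-0.159,0.276,0.31,0,0,-0.008,-0.159,0.276,0.35,0,0,-0.008,-0.159,0.276,0.39,0,0,-0.008,-0.159,0.276,0.42,0,0,-0.008,-0.159,0.276,0.427,0,0,-0.008,-0.159,0.276,0.427,0,0,-0.008])

```text
t: 6.95
tool_pos: [0.6268, -0.1688, 0.1035]
tool_rot: [-3.132, -0.241, 0.0]
contact_force: [0.3, 0.1, 0.6]
opening: 0.0468
grip_force: 0.0
```

apply_moves(rows=[0,0,0,0,0,0,0,0,0,0,0,0,0,0,0,0,0,0,0,0,0,0,0,0,0,0,0,0,0,0,0,0,0,0,0,0,0,0,0,0,0,0,0,0,0,0,0,0], grip=0, grip_force=110)

```text
t: 7.75
tool_pos: [0.628, -0.1701, 0.106]
tool_rot: [3.13, 0.239, 0.006]
contact_force: [-0.0, -2.4, 6.6]
opening: 0.0106
grip_force: 107.9
```

The fin is gripped (opening 11 mm, 108 N). I'll lift gently.

apply_moves(rows=[0,0,-0.01,0,0,0,0,0,-0.03,0,0,0,0,0,-0.05,0,0,0,0,0,-0.08,0,0,0,0,0,-0.12,0,0,0,0,0,-0.17,0,0,0,0,0,-0.22,0,0,0,0,0,-0.27,0,0,0,0,0,-0.32,0,0,0,0,0,-0.36,0,0,0,0,0,-0.4,0,0,0,0,0,-0.4,0,0,0,0,0,-0.4,0,0,0])

```text
t: 9.05
tool_pos: [0.6265, -0.1691, 0.3444]
tool_rot: [3.132, 0.24, 0.002]
contact_force: [-0.2, 0.9, -4.3]
opening: 0.0103
grip_force: 107.2
```

```bash
python3 - <<'E'
from h import *
print(ctrl.get_obs()['wrist_torque'])
im,W=cloud('side'); np.savez('s3.npz',im=im,W=W); cv2.imwrite('pics/s3.png',im[60:360,150:500].repeat(2,0).repeat(2,1))
E
```

```text
[ 0.1379555  -0.21168686  0.01650808]
```

View pics/s3.png

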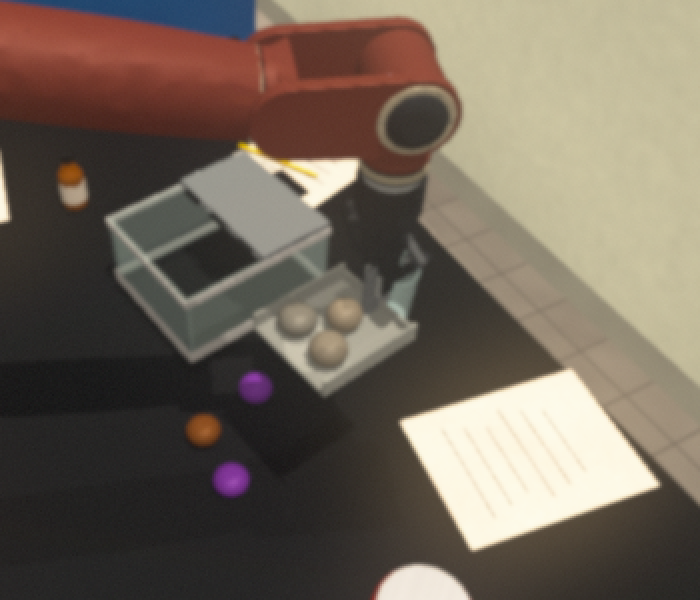

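The tray hangs level with the stones aboard (crop px (297,320), (328,350) and (345,314)), and the cover is flat. I'll carry it sideways over the tank.

```bash
python3 - <<'E'
from h import *
D=np.load('s3.npz'); W=D['W'];o=ctrl.get_obs(); V=Ro.from_euler('z',PSI).inv().apply((W-np.array(o['tool_pos'])).reshape(-1,3))
m=(V[:,0]>-.15)&(V[:,0]<-.03)&(abs(V[:,1])<.055)&(V[:,2]<-.085)&(V[:,2]>-.13)
P=V[m]; A=np.c_[P[:,0],P[:,1],np.ones(len(P))]; k=np.linalg.lstsq(A,P[:,2],rcond=None)[0]
for i in range(5):
    e=A@k-P[:,2]; g=e>-.002; k=np.linalg.lstsq(A[g],P[g,2],rcond=None)[0]
print('floor',g.sum(),k)
rows([pose(tank(.09,0,.35))])
E
```

```text
floor 748 [ 0.00201894 -0.00298179 -0.1021911 ]
[0.152, -0.574, -0.012, -0.001, 0.001, 0.004]
```

apply_moves(rows=[0.003,-0.01,-0.012,0,0,0,0.01,-0.03,-0.012,0,0,0,0.018,-0.065,-0.012,0,0,0,0.03,-0.11,-0.012,0,0,0,0.042,-0.16,-0.012,0,0,0,0.055,-0.21,-0.012,0,0,0,0.069,-0.26,-0.012,0,0,0,0.082,-0.31,-0.012,0,0,0,0.095,-0.36,-0.012,0,0,0,0.109,-0.41,-0.012,0,0,0,0.122,-0.46,-0.012,0,0,0,0.135,-0.51,-0.012,0,0,0,0.144,-0.545,-0.012,0,0,0.002,0.15,-0.565,-0.012,0,0,0.004,0.152,-0.574,-0.012,0,0,0.004,0.152,-0.574,-0.012,0,0,0.004,0.152,-0.574,-0.012,0,0,0.004])

```text
t: 10.8
tool_pos: [0.6642, 0.1843, 0.3505]
tool_rot: [3.133, 0.229, -0.001]
contact_force: [0.6, -0.2, -2.9]
opening: 0.0112
grip_force: 107.3
```

```bash
cat > tip.py <<'E'
from h import *
def tip(lx,lz,deg,y=0):
    t=np.deg2rad(deg); c,s=np.cos(t),np.sin(t)
    return pose(tank(lx+.136*c-.106*s,y,lz+.136*s+.106*c),tilt=t)
E
python3 - <<'E'
from tip import *
rows([tip(-.045+.01*k/9,z,a) for k,(z,a) in enumerate([(.235,4),(.22,8),(.205,12),(.19,16),(.18,20),(.17,23),(.16,26),(.15,29),(.145,32),(.145,35)])])
E
```

```text
[-0.012, -0.002, 0.001, 0.0, 0.045, -0.0]
[-0.024, -0.002, 0.011, 0.0, 0.089, -0.0]
[-0.037, -0.002, 0.023, 0.0, 0.134, -0.0]
[-0.051, -0.002, 0.035, 0.0, 0.178, -0.0]
[-0.066, -0.002, 0.041, 0.0, 0.222, -0.0]
[-0.077, -0.002, 0.05, 0.0, 0.256, -0.0]
[-0.089, -0.002, 0.059, 0.0, 0.289, -0.0]
[-0.1, -0.002, 0.07, 0.0, 0.322, -0.0]
[-0.113, -0.002, 0.073, 0.0, 0.356, -0.0]
[-0.125, -0.002, 0.068, 0.001, 0.389, -0.0]
```

apply_moves(rows=[-0.012,-0.002,0.001,0,0.045,0,-0.024,-0.002,0.011,0,0.089,0,-0.037,-0.002,0.023,0,0.134,0,-0.051,-0.002,0.035,0,0.178,0,-0.066,-0.002,0.041,0,0.222,0,-0.077,-0.002,0.05,0,0.256,0,-0.089,-0.002,0.059,0,0.289,0,-0.1,-0.002,0.07,0,0.322,0,-0.106,-0.002,0.072,0,0.339,0,-0.113,-0.002,0.073,0,0.356,0,-0.119,-0.002,0.071,0,0.372,0,-0.125,-0.002,0.068,0,0.389,0,-0.125,-0.002,0.068,0,0.389,0,-0.125,-0.002,0.068,0,0.389,0])

```text
t: 12.2
tool_pos: [0.59, 0.1752, 0.3109]
tool_rot: [-2.946, -0.216, -0.931]
contact_force: [-0.5, -0.0, -1.9]
opening: 0.0105
grip_force: 107.6
```

```bash
python3 - <<'E'
from tip import *
rows([tip(-.035,.145,a) for a in (37,39,41,43,45,47,49,51)])
im,W=cloud('side'); cv2.imwrite('pics/s4.png',im[60:260,150:400].repeat(3,0).repeat(3,1))
E
```

```text
[-0.008, 0.002, -0.007, -0.0, 0.021, 0.0]
[-0.014, 0.002, -0.014, -0.0, 0.044, 0.0]
[-0.021, 0.002, -0.022, -0.0, 0.066, 0.0]
[-0.028, 0.002, -0.029, -0.0, 0.088, 0.0]
[-0.035, 0.002, -0.036, -0.0, 0.11, 0.0]
[-0.043, 0.002, -0.042, -0.0, 0.132, -0.0]
[-0.051, 0.002, -0.048, -0.0, 0.155, -0.0]
[-0.059, 0.002, -0.055, -0.0, 0.177, -0.0]
```

View pics/s4.png

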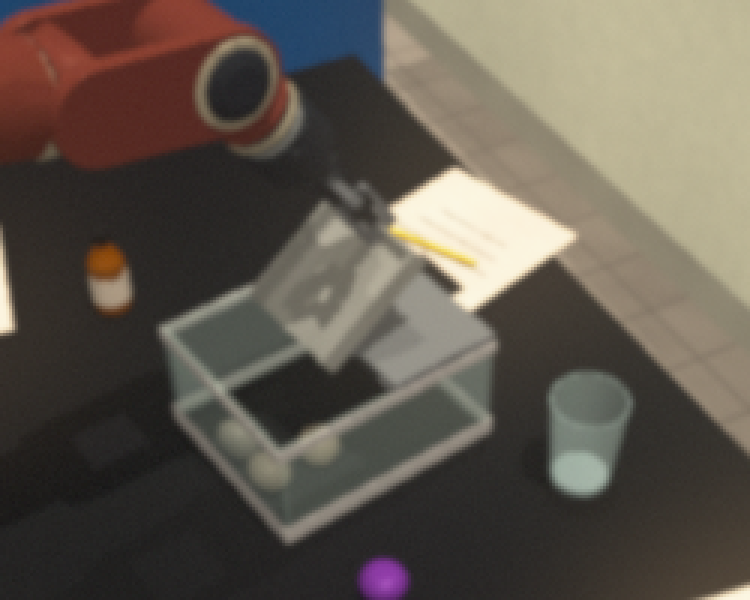

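All three stones lie in the tank (crop px (237,432), (268,468) and (320,443)) and the tray is empty. Next I'll lift, level and return the tray.

```bash
python3 - <<'E'
from tip import *
a=tip(-.035,.24,35); b=pose(tank(.09,0,.35)); c=pose([.627,-.17,.35]); d=pose([.627,-.17,.125])
rows([a,b]); rows([c,d],b)
E
```

```text
[0.09, 0.002, -0.129, -0.0, -0.001, 0.0]
[0.139, 0.002, 0.017, -0.0, -0.39, 0.0]
[-0.147, 0.577, 0.0, 0.0, 0.0, 0.0]
[-0.147, 0.577, 0.375, 0.0, 0.0, 0.0]
```

apply_moves(rows=[0.03,0.002,-0.04,0,0,0,0.06,0.002,-0.09,0,0,0,0.09,0.002,-0.129,0,0,0,0.11,0.002,-0.09,0,-0.08,0,0.125,0.002,-0.05,0,-0.17,0,0.135,0.002,-0.02,0,-0.26,0,0.139,0.002,0.005,0,-0.33,0,0.139,0.002,0.017,0,-0.39,0,0.139,0.002,0.017,0,-0.39,0,0.139,0.002,0.017,0,-0.39,0])

```text
t: 13.25
tool_pos: [0.664, 0.1851, 0.3491]
tool_rot: [-3.133, -0.23, -0.0]
contact_force: [-0.3, 0.3, -1.5]
opening: 0.0107
grip_force: 107.6
```

apply_moves(rows=[-0.005,0.02,0,0,0,0,-0.015,0.06,0,0,0,0,-0.03,0.12,0,0,0,0,-0.048,0.19,0,0,0,0,-0.066,0.26,0,0,0,0,-0.084,0.33,0,0,0,0,-0.102,0.4,0,0,0,0,-0.12,0.47,0,0,0,0,-0.135,0.53,0,0,0,0,-0.147,0.577,0,0,0,0,-0.147,0.577,0.04,0,0,0,-0.147,0.577,0.1,0,0,0,-0.147,0.577,0.16,0,0,0,-0.147,0.577,0.22,0,0,0,-0.147,0.577,0.28,0,0,0,-0.147,0.577,0.33,0,0,0,-0.147,0.577,0.36,0,0,0,-0.147,0.577,0.375,0,0,0,-0.147,0.577,0.375,0,0,0])

```text
t: 15.15
tool_pos: [0.626, -0.1706, 0.1245]
tool_rot: [3.133, 0.23, -0.003]
contact_force: [0.0, 0.7, -2.7]
opening: 0.0106
grip_force: 107.7
```

apply_moves(rows=[0,0,0.008,0,0,0,0,0,0.015,0,0,0,0,0,0.02,0,0,0,0,0,0.025,0,0,0,0,0,0.028,0,0,0,0,0,0.03,0,0,0,0,0,0.03,0,0,0])

```text
t: 15.85
tool_pos: [0.6263, -0.1705, 0.1063]
tool_rot: [3.133, 0.23, -0.003]
contact_force: [-1.1, 0.6, -2.2]
opening: 0.0106
grip_force: 107.7
```

apply_moves(rows=[0,0,0.001,0,0,0,0,0,0.002,0,0,0,0,0,0.002,0,0,0,0,0,0.002,0,0,0])

```text
t: 16.25
tool_pos: [0.6266, -0.1705, 0.1061]
tool_rot: [3.133, 0.23, -0.002]
contact_force: [-2.8, 1.4, 3.0]
opening: 0.0106
grip_force: 108.5
```

The tray is touching the bench, so I'll release it and retreat straight up.

apply_moves(rows=[0,0,0,0,0,0,0,0,0,0,0,0,0,0,0,0,0,0,0,0,0,0,0,0,0,0,0,0,0,0,0,0,0,0,0,0,0,0,-0.03,0,0,0,0,0,-0.08,0,0,0,0,0,-0.15,0,0,0,0,0,-0.22,0,0,0,0,0,-0.3,0,0,0,-0.2,0,-0.4,0,0,0,-0.25,0,-0.4,0,0,0,-0.25,0.0,-0.4,0,0,0,-0.25,0,-0.4,0,0,0,-0.25,0,-0.4,0,0,0], grip=0.5)

```text
t: 17.85
tool_pos: [0.4777, -0.1927, 0.3483]
tool_rot: [3.131, 0.228, 0.004]
contact_force: [1.1, 0.5, 0.6]
opening: 0.0424
grip_force: 0.0
```

```bash
python3 - <<'E'
from h import *
for n in('top','side'):
    im,W=cloud(n); V=RT.inv().apply((W-TK).reshape(-1,3)).reshape(W.shape); z=W[...,2]
    m=(V[...,0]>0.01)&(V[...,0]<.12)&(abs(V[...,1])<.1)&(z>.12)&(z<.2); P=V[m]
    print(n,'cover',len(P),np.linalg.lstsq(np.c_[P[:,:2],np.ones(len(P))],P[:,2],rcond=None)[0])
    U=Ro.from_euler('z',PSI).inv().apply((W-[.6266,-.1705,0]).reshape(-1,3))
    q=(U[:,0]>-.12)&(U[:,0]<-.03)&(abs(U[:,1])<.05)&(U[:,2]>-.02)&(U[:,2]<.03); P=U[q]
    if len(P)>50: print('tray floor',len(P),np.linalg.lstsq(np.c_[P[:,:2],np.ones(len(P))],P[:,2],rcond=None)[0])
    q=(abs(U[:,0])<.03)&(abs(U[:,1])<.02)&(U[:,2]>.04)&(U[:,2]<.1); print('fin top',q.sum(),U[q,2].max() if q.any() else None)
cv2.imwrite('pics/s5.png',im[60:360,150:500].repeat(2,0).repeat(2,1))
E
```

```text
top cover 2854 [0.00062708 0.00105199 0.14226967]
tray floor 903 [0.00061929 0.00288426 0.00395264]
fin top 76 0.07356378901586956
side cover 29 [-0.03293683 -0.06273421  0.13800529]
tray floor 989 [-0.00208846  0.00081327  0.00202081]
fin top 118 0.07026535902610573
```

View pics/s5.png

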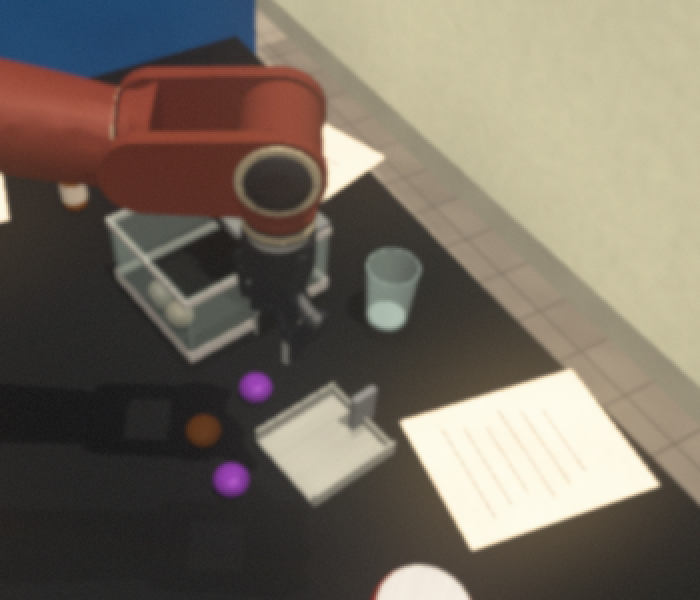

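The empty tray stands flat on the bench at crop px (325,440). The cover is flat and the stones are in the tank: two show near (165,300), the third is hidden behind the gripper. The beaker, dropper and canister stand where they were. I'm handing in.

```bash
python3 -c "
from station import ctrl
print(ctrl.finish_job())"
```

```text
the job is handed in; nothing more can be done
None
```

I handed the job in after about 18 s of the 72 s allowed: the cover is folded flat, all three stones are in the tank, the empty tray is released level on the bench, and the beaker, dropper bottle and canister were left alone; the hand-in returned no verdict.

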